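# Check the sample block's temperature and log the reading

### The job

Take the orange-handled thermometer probe out of its dock and push its pin fully home in the orange-framed check port of the white sample block, so that the handle sits flush on the block. Then, with the probe left standing there, press the logger's yellow plunger all the way down, hold it for a moment and let it spring back. Do not disturb the sample tubes, the grey spare probe or the other things on the table.

Things in the scene. Friction and masses are not known exactly. Their poses are not given: they have to be found in the camera images.
- probe: thermometer probe to use: ORANGE handle on a steel pin, 135 mm long, 0.08-0.17 kg. Origin at the pin's tip, z up to the handle. Pin 10 mm diameter, 60 mm long, chamfered tip; handle z 60 to 135 mm, 36 mm wide along its x, 24 mm along its y, either can be gripped. Starts upright in a dock hole, pin fully down, handle resting on the dock's top; lift straight up 60 mm to free it
- probe_shoulder (a point): centre of the underside of the orange handle, where the pin begins, 60 mm above the tip on the probe's axis
- spare: an identical probe with a GREY handle in the other dock hole, same dimensions and origin; leave it alone
- dock: fixed grey dock, 62 mm (x) x 160 mm (y) x 66 mm high, with two vertical holes at 45 mm either side of centre along its y; origin at the centre of its underside
- block: fixed white sample block, 130 x 130 x 68 mm high, origin at the centre of its underside. In its top: the check port at the centre and six tubes in holes, three in a row at x = -42 mm and three at x = +42 mm (y = -42, 0, 42 mm). The strip between the rows runs along the block's y and is free: the fingers fit there only when set along the block's y
- port (a point): mouth of the check port, at the centre of the block's top face (68 mm high) inside a square orange frame line 56 mm wide; vertical hole 11.5 mm in diameter, 64 mm deep, with a 2 mm chamfer; axes as the block's
- logger: fixed grey reading logger, 110 mm (x) x 95 mm (y) x 60 mm high, with the yellow plunger in the middle of its top; origin at the centre of its underside
- plunger (a joint): the logger's sprung plunger: 0 m = up (at rest), 0.018 m = fully down on its stop. Takes about 3 N to start it and 10.5 N at the bottom; springs back up when let go
- plunger_top (a point): centre of the top of the yellow plunger head, a disc 38 mm in diameter; 94 mm above the table when up. It moves straight down when pressed
- lamp: loose round lantern with a white lower half and a tan ribbed top, 76 mm diameter, tan top ends 170 mm high and a narrow blue stub (28 mm diameter) reaches 190 mm; stands behind the dock; origin at the centre of its underside
- sanitiser: loose pale bottle of hand rub with a blue cap, 60 mm diameter, 190 mm tall; stands close behind the logger; origin at the centre of its underside
- phone: loose black phone lying flat, 75 x 155 x 9 mm, with a pale lit screen, on the far side of the table; origin at the centre of its underside
- power_bank: loose white power bank lying flat, 70 x 140 x 18 mm; origin at the centre of its underside
- swab_cup: loose green cup, 76 mm rim diameter, 95 mm tall; origin at the centre of its underside
- tube0: blue-capped sample tube standing loose in the block, 125 mm long, 19 mm widest diameter, cap top 129 mm above the table (61 mm above the block); origin at the centre of its foot, z up to its cap
- tube1: blue-capped sample tube standing loose in the block, 125 mm long, 19 mm widest diameter, cap top 129 mm above the table (61 mm above the block); origin at the centre of its foot, z up to its cap
- tube2: blue-capped sample tube standing loose in the block, 125 mm long, 19 mm widest diameter, cap top 129 mm above the table (61 mm above the block); origin at the centre of its foot, z up to its cap
- tube3: blue-capped sample tube standing loose in the block, 125 mm long, 19 mm widest diameter, cap top 129 mm above the table (61 mm above the block); origin at the centre of its foot, z up to its cap
- tube4: blue-capped sample tube standing loose in the block, 125 mm long, 19 mm widest diameter, cap top 129 mm above the table (61 mm above the block); origin at the centre of its foot, z up to its cap
- tube5: blue-capped sample tube standing loose in the block, 125 mm long, 19 mm widest diameter, cap top 129 mm above the table (61 mm above the block); origin at the centre of its foot, z up to its cap
There are look-alikes about, which are no part of the job. Leave any blue or purple look-alike of the logger alone.

How it is judged (in metres and radians):
On the way, in this order (a step that is already met when the one before it is completed fails the run):
1. the orange probe is fully home in the check port (z of probe_shoulder in the frame of port between -0.004 and 0.004 m and horizontal distance between probe_shoulder and port below 0.004 m and angle between probe's own z axis and vertical below 0.06 rad), for 0.2 s.
2. the plunger is pressed all the way down (at least 15.5 of its 18 mm) for 0.2 s, the probe being fully home (all of step 1 and value of joint plunger above 0.0155 m), for 0.2 s.
At the end, for the whole second after the job is handed in: the orange probe stands released and still in the check port, its shoulder within 4 mm of the block's top in height and within 4 mm of the port's centre, tilted less than 3.4 degrees; the plunger has sprung back to within 3 mm of its rest (all of step 1 and value of joint plunger below 0.003 m and linear speed of probe below 0.02 m/s and contact force between the fingers and probe below 0.1 N); the robot touches nothing.
It fails at once if a sample tube is lifted or knocked by more than 15 mm, or tipped more than 17 degrees (distance of any of tube0, tube1, tube2, tube3, tube4, tube5 from where it was at the start of the episode above 0.015 m or angle between any of tube0, tube1, tube2, tube3, tube4, tube5's own z axis and vertical above 0.3 rad).
It fails at once if the grey spare probe is moved by more than 15 mm (distance of spare from where it was at the start of the episode above 0.015 m).
It fails at once if the lamp, hand-rub bottle, phone, power bank or cup is moved by more than 25 mm, or the lamp, bottle or cup tipped (distance of any of lamp, sanitiser, phone, power_bank, swab_cup from where it was at the start of the episode above 0.025 m or angle between any of lamp, sanitiser, swab_cup's own z axis and vertical above 0.4 rad).
It also fails if it takes over 67 s, if anything falls off the work surface, if the arm or the gripper's body presses on something with over 40 N, if the wrist force passes 120 N, or if a joint passes its speed limit or range.

### The arm

A 6-joint arm with a two-finger parallel gripper is mounted at the origin on the work surface. World frame = base frame: x ahead of the robot, y to its left, z up, the work surface at z = 0. Lengths are in mm, angles in degrees, forces in N, time in s.
With the tool pointing down it reaches from about 300 to 850 mm from the base axis. Payload 4.2 kg.
Tool frame: the origin (TCP) lies midway between the tips of the shut fingers; the grasp point (between the pads) lies 19 mm behind it; z points along the fingers, y is the direction in which the jaws open and shut (so a half turn about z gives the same grasp; the last joint's range is limited). The gripper opens to 91 mm and grips with 3 to 60 N. Pads are 32 mm wide; open, the fingers measure 118 mm over their backs; the gripper's body (76 mm by 178 mm) begins 60 mm behind the grasp point.
Start: joints at [70.073, 18.312, 89.639, -0, 72.044, -1.146], TCP at [185.13, 544.399, 213.976] pointing down, gripper open.
Joint ranges: [-177.97, 177.97], [-48.28, 115.42], [12.27, 149.76], [-77.06, 257.06], [2.81, 150.46], [-146.56, 146.56]. Speed limits (degrees/s): [147.25, 147.25, 180, 180, 180, 180].

### API

Orientations are given as [roll, pitch, yaw] about the fixed x, y, z axes, in that order (R = Rz(yaw) Ry(pitch) Rx(roll)).
In Python, from workcell import env gives the robot as it stands.
- The arm moves only by the shell command python3 -m jog 'ROWS' [FORCE]. ROWS is JSON, a list of rows, each an object of numbers: "dx", "dy", "dz": the shift along the world's x, y, z in m; "wx", "wy", "wz": the turn, a rotation vector about the world's x, y, z in rad; "grip": the gripper's target within -1 to 1 (shut at 1, half-way at 0, fully open at -1). In form: [{"dx": .., "dy": .., "dz": .., "wx": .., "wy": .., "wz": .., "grip": ..}, ...]. A call has 1 to 10 rows; each row shifts and turns the commanded pose from where the row before left it; what a row does not reach is not made up. A row lasts 1/10 s, in which the tool goes at most 50 mm and 8.59 degrees, less where a joint would pass 70% of its speed; a pose out of reach is approached as far as the arm can. A call with a gripper value outside its range is refused whole. The fingers move at their own pace and stop on an object; FORCE is the grip in N (left out, the last holds). Time passes only in rows, so rows that do not move let the fingers close. It gives the time, the measured TCP pose, the force and the opening at its end, in the units of the state.
- env.state(): the state, without advancing time (a new reading comes with each control period).
- env.grab_frame(name): name is "scene" or "top"; returns the picture (400x640x3 uint8, red, green, blue); there is no depth.
- env.get_calibration(name): a dict with "fx", "fy", "cx", "cy" (pixels), "R" (3x3) and "t" (3): a world point X has camera coordinates R X + t. Camera axes: x right, y down, z forward; pixel columns grow to the right and rows downward; lengths in mm; the calibration is good to about 2 mm. A picture is of the moment at which its call begins. get_calibration takes no time and is no camera call.
- env.job_done(): hands the job in, once; it reports no verdict.
The state is a dict: "time_s": time; "qpos": joint angles; "qvel": joint speeds; "effort": joint torques, N m; "ee_pos": TCP position; "ee_rot": TCP orientation; "force": force on the tool from outside, world axes, zero at the start; "torque": the same for the moment, N m; "gripper_width": finger opening in mm.
Only numpy, scipy, OpenCV 4.12 (cv2) and the standard library are available. Lean on these libraries where they do the work, as an engineer would, in place of code of your own. Each camera call takes 0.05 s, during which the arm holds its last target. There are 200 camera calls.

## Working session

There is one attempt and no reset: what is moved stays moved. The work goes in short steps, Python scripts to look and compute and a shell command to move; the robot and the scene stay as the last step left them, time stands still between calls to the robot, and variables do not carry over. Pictures are saved under pics/ and viewed, about 8 in all and at most 12, crops included, and the job is handed in when it is done.

```bash
mkdir -p pics; python3 - <<'E'
from workcell import env
import cv2
for n in("scene","top"):
    cv2.imwrite(f"pics/{n}0.png",env.grab_frame(n)[:,:,::-1]); c=env.get_calibration(n); print(n,c)
print(env.state())
E
```

```text
scene {'fx': 467.9754323843751, 'fy': 467.9754323843751, 'cx': 314.1070283584796, 'cy': 196.75434656498192, 'R': array([[ 0.47327943,  0.88070277,  0.0192152 ],
       [ 0.53461882, -0.26982475, -0.80086036],
       [-0.7001352 ,  0.38930354, -0.59854278]]), 't': array([-381.75943116, -159.9552879 , 1573.83111736])}
top {'fx': 499.70597446351843, 'fy': 499.70597446351843, 'cx': 317.01703892445124, 'cy': 198.03040247259742, 'R': array([[-0.01136929, -0.99970246, -0.02158099],
       [-0.9892071 ,  0.01439769, -0.14581504],
       [ 0.14608237,  0.01969025, -0.98907646]]), 't': array([ 157.88889709,  508.62586596, 1507.75843121])}
{'time_s': 0.1, 'qpos': array([ 7.00718442e+01,  1.83483082e+01,  8.96992394e+01, -3.01144277e-04,
        7.20426091e+01, -1.14667580e+00]), 'qvel': array([ 0.08146041, -0.0798643 , -0.22310224,  0.14550252,  0.01912482,
        0.03093994]), 'effort': array([ 1.24638780e-03, -4.13326442e+01, -2.32510203e+01,  7.28320889e-02,
        4.22721799e-02, -4.54010581e-05]), 'ee_pos': array([184.98411434, 543.96452053, 213.20222986]), 'ee_rot': array([-1.79909856e+02, -1.51793801e-03,  1.61218612e+02]), 'force': array([ 0.11604917,  0.12671234, -0.61391725]), 'torque': array([ 0.00242468,  0.03688098, -0.03407395]), 'gripper_width': 90.93680524323163}
```

View pics/top0.png

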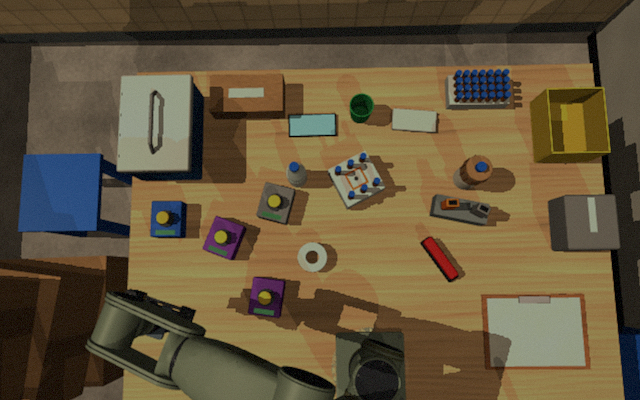

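View pics/scene0.png

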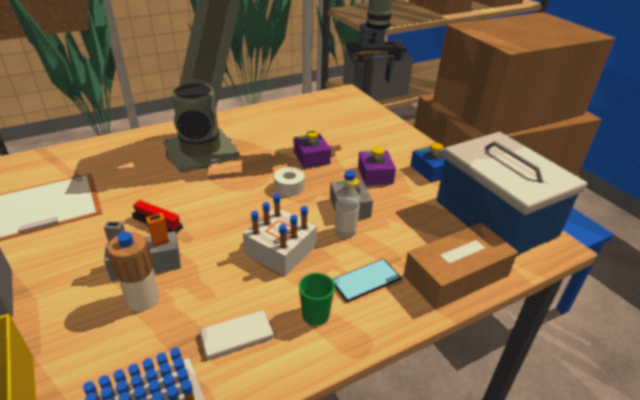

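```bash
python3 - <<'E'
import cv2,numpy as np
t=cv2.imread("pics/top0.png");s=cv2.imread("pics/scene0.png")
def c(im,x,y,w,h,k=4):return cv2.resize(im[y:y+h,x:x+w],None,fx=k,fy=k,interpolation=cv2.INTER_CUBIC)
a=np.hstack([c(t,255,148,130,75),c(t,428,150,70,75)])
b=np.hstack([c(s,240,190,130,75),c(s,103,205,70,75)])
cv2.imwrite("pics/c1.png",np.clip(np.vstack([a,b])*1.5,0,255).astype(np.uint8))
E
```

```text
(no output)
```

View pics/c1.png

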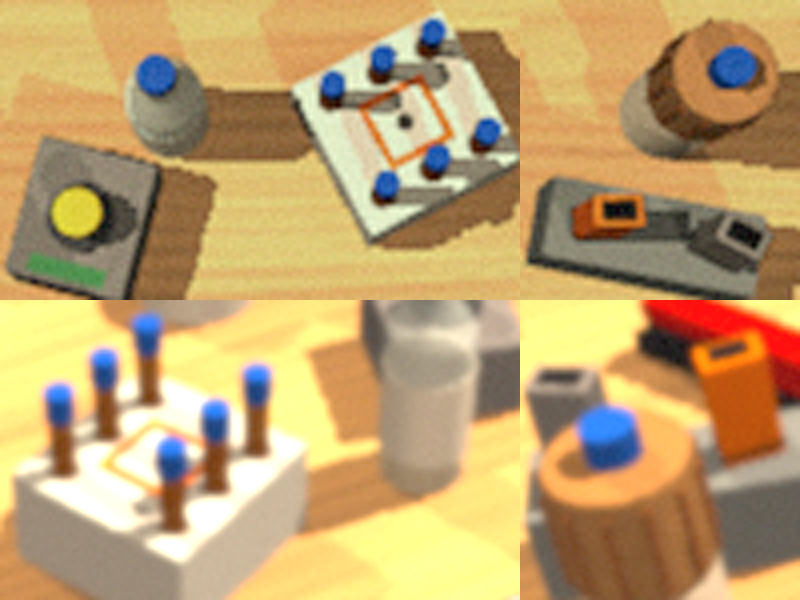

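```bash
cat > h.py <<'E'
import numpy as np,cv2
from workcell import env
def ray(n,u,v,z):
    c=env.get_calibration(n);R=c['R'];t=c['t']
    d=R.T@np.array([(u-c['cx'])/c['fx'],(v-c['cy'])/c['fy'],1]);o=-R.T@t
    return (o+d*(z-o[2])/d[2])[:2].round(1)
def proj(n,X):
    c=env.get_calibration(n);p=c['R']@np.asarray(X,float)+c['t']
    return np.array([c['fx']*p[0]/p[2]+c['cx'],c['fy']*p[1]/p[2]+c['cy']])
def blobs(im,lo,hi,box,mn=6):
    x0,y0,x1,y1=box;h=cv2.cvtColor(im[y0:y1,x0:x1],cv2.COLOR_BGR2HSV)
    n,l,s,c=cv2.connectedComponentsWithStats(cv2.inRange(h,lo,hi),connectivity=4)
    return [(c[i]+[x0,y0],s[i]) for i in range(1,n) if s[i,4]>=mn]
E
python3 - <<'E'
from h import *
t=cv2.imread("pics/top0.png");s=cv2.imread("pics/scene0.png")
B=((100,120,60),(125,255,255));O=((3,150,90),(13,255,255));Y=((24,150,80),(32,255,255))
print("tubes top");[print(c.round(1),st[4],ray('top',*c,123)) for c,st in blobs(t,*B,(325,148,390,205))]
print("tubes scene");[print(c.round(1),st[4],ray('scene',*c,122)) for c,st in blobs(s,*B,(245,190,315,255))]
print("plunger top");[print(c.round(1),st,ray('top',*c,94)) for c,st in blobs(t,*Y,(260,188,290,215))]
print("san cap");[print(c.round(1),st[4],ray('top',*c,187)) for c,st in blobs(t,*B,(280,155,310,180))]
print("lamp stub");[print(c.round(1),st[4],ray('top',*c,188)) for c,st in blobs(t,*B,(460,150,495,185))]
print("lamp stub sc");[print(c.round(1),st[4],ray('scene',*c,182)) for c,st in blobs(s,*B,(110,225,145,255))]
# crop coordinates
T=lambda x,y:(255+x/4-.375,148+y/4-.375); D=lambda x,y:(428+(x-520)/4-.375,150+y/4-.375)
S=lambda x,y:(103+(x-520)/4-.375,205+(y-300)/4-.375)
print("port",ray('top',*T(405,121),68),"frame",[ray('top',*T(*p),68) for p in[(423,77),(361,105),(400,165),(453,137)]])
print("probe top",[ray('top',*D(*p),141) for p in[(596,196),(645,197),(642,227),(595,226),(620,211)]])
print("probe scene",[ray('scene',*S(*p),141) for p in[(692,346),(757,332),(768,350),(705,366),(731,348)]])
print("spare top",[ray('top',*D(*p),141) for p in[(719,216),(768,229),(760,254),(711,247),(743,236)]])
print("dock",[ray('top',*D(*p),66) for p in[(553,178),(770,215),(755,280),(546,242)]])
print("logger",[ray('top',*T(*p),60) for p in[(47,138),(160,167),(125,298),(10,262)]])
E
```

```text
tubes top
[362.8 155.6] 28 [622.9  12.7]
[350.2 162.3] 27 [603.5  50.4]
[337.9 168.7] 26 [584.8  87.1]
[376.5 180.5] 30 [547.7 -25.5]
[363.9 187.2] 28 [528.1  12.1]
[351.3 193.6] 27 [509.8  49.3]
tubes scene
[276.5 197.4] 39 [510.4  50.3]
[265.6 206.5] 30 [531.9  11.6]
[303.8 210.5] 33 [587.6  86.9]
[254.3 215.4] 35 [551.2 -25.8]
[293.3 219.6] 37 [606.9  49.4]
[282.5 229. ] 46 [626.1  12.6]
plunger top
[273.7 200.6] [  8   7  13  13 127] [496.8 279.7]
san cap
[293.7 166.4] 69 [579.9 213.1]
lamp stub
[480.9 166.3] 83 [ 571.6 -311.5]
lamp stub sc
[124.6 238.7] 163 [ 572.5 -311.6]
port [566.7  31.5] frame [array([600.7,  17. ]), array([579.7,  64.8]), array([532.8,  36.1]), array([553.8,  -4.7])]
probe top [array([ 488.4, -223. ]), array([ 487.2, -258. ]), array([ 465.5, -254.7]), array([ 466.7, -221.3]), array([ 477.3, -239.6])]
probe scene [array([ 464.4, -254.6]), array([ 468.3, -218.8]), array([ 487.4, -217.3]), array([ 485.6, -252. ]), array([ 476.1, -235.4])]
spare top [array([ 472.7, -309.9]), array([ 462.8, -344.2]), array([ 444.9, -337.4]), array([ 450.4, -302.9]), array([ 458. , -326.1])]
dock [array([ 513.4, -209.4]), array([ 482.8, -370.7]), array([ 433.8, -356.5]), array([ 464.7, -201.9])]
logger [array([559.2, 306. ]), array([535.3, 219.2]), array([435. , 246.3]), array([463.7, 333.9])]
```

```bash
python3 -m jog '[{"dx":0,"dy":-0.02,"dz":0.045,"wz":0.0276,"grip":-0.5},{"dx":0.0172,"dy":-0.046,"wz":0.0276},{"dx":0.0172,"dy":-0.046,"wz":0.0276},{"dx":0.0172,"dy":-0.046,"wz":0.0276},{"dx":0.0172,"dy":-0.046,"wz":0.0276},{"dx":0.0172,"dy":-0.046,"wz":0.0276},{"dx":0.0172,"dy":-0.046,"wz":0.0276},{"dx":0.0172,"dy":-0.046,"wz":0.0276},{"dx":0.0172,"dy":-0.046,"wz":0.0276},{"dx":0.0172,"dy":-0.046,"wz":0.0276}]' 25
python3 -m jog '[{"dx":0.0172,"dy":-0.046},{"dx":0.0172,"dy":-0.046},{"dx":0.0172,"dy":-0.046},{"dx":0.0172,"dy":-0.046},{"dx":0.0172,"dy":-0.046},{"dx":0.0172,"dy":-0.046},{"dx":0.0172,"dy":-0.046},{"dx":0,"dy":0},{"dx":0,"dy":0}]'
```

```text
invalid input
invalid input
```

```bash
python3 -m jog '[{"dx":0,"dy":-0.02,"dz":0.045,"wx":0,"wy":0,"wz":0.0276,"grip":-0.5},{"dx":0.0172,"dy":-0.046,"dz":0,"wx":0,"wy":0,"wz":0.0276,"grip":-0.5}]' 25
```

```text
time_s: 0.3
ee_pos: [202.6, 482.4, 262.8]
ee_rot: [179.4, 0.0, 164.6]
force: [1.7, -1.1, 0.2]
gripper_width: 78.1
```

```bash
python3 -m jog '[{"dx":0.017,"dy":-0.045,"dz":0,"wx":0,"wy":0,"wz":0.022,"grip":-0.5},{"dx":0.017,"dy":-0.045,"dz":0,"wx":0,"wy":0,"wz":0.022,"grip":-0.5},{"dx":0.017,"dy":-0.045,"dz":0,"wx":0,"wy":0,"wz":0.022,"grip":-0.5},{"dx":0.017,"dy":-0.045,"dz":0,"wx":0,"wy":0,"wz":0.022,"grip":-0.5},{"dx":0.017,"dy":-0.045,"dz":0,"wx":0,"wy":0,"wz":0.022,"grip":-0.5},{"dx":0.017,"dy":-0.045,"dz":0,"wx":0,"wy":0,"wz":0.022,"grip":-0.5},{"dx":0.017,"dy":-0.045,"dz":0,"wx":0,"wy":0,"wz":0.022,"grip":-0.5},{"dx":0.017,"dy":-0.045,"dz":0,"wx":0,"wy":0,"wz":0.022,"grip":-0.5},{"dx":0.017,"dy":-0.045,"dz":0,"wx":0,"wy":0,"wz":0.022,"grip":-0.5},{"dx":0.017,"dy":-0.045,"dz":0,"wx":0,"wy":0,"wz":0.022,"grip":-0.5}]' 25
python3 -m jog '[{"dx":0.017,"dy":-0.045,"dz":0,"wx":0,"wy":0,"wz":0,"grip":-0.5},{"dx":0.017,"dy":-0.045,"dz":0,"wx":0,"wy":0,"wz":0,"grip":-0.5},{"dx":0.017,"dy":-0.045,"dz":0,"wx":0,"wy":0,"wz":0,"grip":-0.5},{"dx":0.017,"dy":-0.045,"dz":0,"wx":0,"wy":0,"wz":0,"grip":-0.5},{"dx":0.017,"dy":-0.04,"dz":0,"wx":0,"wy":0,"wz":0,"grip":-0.5},{"dx":0.01,"dy":-0.02,"dz":0,"wx":0,"wy":0,"wz":0,"grip":-0.5},{"dx":0,"dy":0,"dz":0,"wx":0,"wy":0,"wz":0,"grip":-0.5},{"dx":0,"dy":0,"dz":0,"wx":0,"wy":0,"wz":0,"grip":-0.5}]' 25
```

```text
time_s: 1.3
ee_pos: [372.3, 26.5, 259.0]
ee_rot: [180.0, 0.0, 177.0]
force: [1.9, 1.6, 0.1]
gripper_width: 68.4
time_s: 2.1
ee_pos: [466.8, -211.3, 258.3]
ee_rot: [179.9, -0.1, 176.9]
force: [1.2, -0.4, -0.2]
gripper_width: 68.3
```

```bash
python3 -m jog '[{"dx":0.01,"dy":-0.0265,"dz":0,"wx":0,"wy":0,"wz":0,"grip":-0.5},{"dx":0,"dy":0,"dz":-0.045,"wx":0,"wy":0,"wz":0,"grip":-0.5},{"dx":0,"dy":0,"dz":-0.045,"wx":0,"wy":0,"wz":0,"grip":-0.5},{"dx":0,"dy":0,"dz":0,"wx":0,"wy":0,"wz":0,"grip":-0.5},{"dx":0,"dy":0,"dz":0,"wx":0,"wy":0,"wz":0,"grip":-0.5},{"dx":0,"dy":0,"dz":0,"wx":0,"wy":0,"wz":0,"grip":-0.5}]' 25
python3 - <<'E'
from h import *
t=env.grab_frame("top")[:,:,::-1];s=env.grab_frame("scene")[:,:,::-1]
cv2.imwrite("pics/t1.png",t);cv2.imwrite("pics/s1.png",s)
f=lambda i,x,y:cv2.resize(i[y:y+130,x:x+100],None,fx=4,fy=4,interpolation=cv2.INTER_CUBIC)
cv2.imwrite("pics/c2.png",np.clip(np.hstack([f(t,410,130),f(s,95,160)])*1.4,0,255).astype(np.uint8))
E
```

```text
time_s: 2.7
ee_pos: [478.8, -238.2, 171.7]
ee_rot: [-179.9, 0.3, 177.0]
force: [1.0, 0.1, 0.6]
gripper_width: 68.3
```

View pics/c2.png

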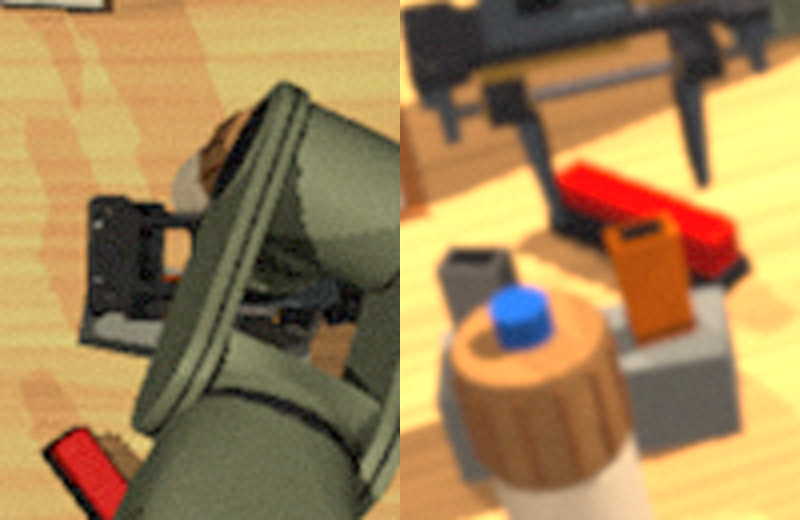

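```bash
python3 - <<'E'
from h import *
for X in[(476.7,-237.7,141),(478.8,-238.2,172),(478.8,-238.2+34,172),(478.8,-238.2-34,172)]:
    p=proj('scene',X);print(X,p.round(1),((p-[95,160]+.375)*4+[400,0]).round())
s=cv2.imread("pics/s1.png")
[print(c.round(1),st,ray('scene',*c,110)) for c,st in blobs(s,(3,150,90),(13,255,255),(145,205,175,250))]
E
```

```text
(476.7, -237.7, 141) [154.4 217.1] [639. 230.]
(478.8, -238.2, 172) [151.8 206.9] [629. 189.]
(478.8, -204.2, 172) [167.1 202.7] [690. 172.]
(478.8, -272.2, 172) [136.1 211.2] [566. 206.]
[162.6 209. ] [ 4  0 26 10 65] [ 413.8 -209.3]
[157.7 228.5] [  1   7  22  34 519] [ 481.3 -237.1]
[146.9 246.1] [ 1 39  2  6  7] [ 530.1 -272.1]
```

```bash
python3 -m jog '[{"dx":-0.002,"dy":0.001,"dz":-0.02,"wx":0,"wy":0,"wz":0,"grip":-0.5},{"dx":0,"dy":0,"dz":-0.02,"wx":0,"wy":0,"wz":0,"grip":-0.5},{"dx":0,"dy":0,"dz":-0.02,"wx":0,"wy":0,"wz":0,"grip":-0.5},{"dx":0,"dy":0,"dz":-0.017,"wx":0,"wy":0,"wz":0,"grip":-0.5},{"dx":0,"dy":0,"dz":0,"wx":0,"wy":0,"wz":0,"grip":-0.5},{"dx":0,"dy":0,"dz":0,"wx":0,"wy":0,"wz":0,"grip":-0.5}]' 25
python3 -m jog '[{"dx":0,"dy":0,"dz":0,"wx":0,"wy":0,"wz":0,"grip":0.0},{"dx":0,"dy":0,"dz":0,"wx":0,"wy":0,"wz":0,"grip":0.2},{"dx":0,"dy":0,"dz":0,"wx":0,"wy":0,"wz":0,"grip":0.3},{"dx":0,"dy":0,"dz":0,"wx":0,"wy":0,"wz":0,"grip":0.4},{"dx":0,"dy":0,"dz":0,"wx":0,"wy":0,"wz":0,"grip":1},{"dx":0,"dy":0,"dz":0,"wx":0,"wy":0,"wz":0,"grip":1},{"dx":0,"dy":0,"dz":0,"wx":0,"wy":0,"wz":0,"grip":1}]' 8
```

```text
time_s: 3.4
ee_pos: [476.2, -237.5, 93.3]
ee_rot: [-180.0, 0.1, 177.0]
force: [-0.3, 0.1, -0.1]
gripper_width: 68.3
time_s: 4.1
ee_pos: [475.5, -237.2, 92.3]
ee_rot: [-180.0, 0.0, 177.0]
force: [-1.2, -0.3, 3.9]
gripper_width: 36.8
```

```bash
python3 -m jog '[{"dx":0,"dy":0,"dz":0,"wx":0,"wy":0,"wz":0,"grip":1},{"dx":0,"dy":0,"dz":0.015,"wx":0,"wy":0,"wz":0,"grip":1},{"dx":0,"dy":0,"dz":0.02,"wx":0,"wy":0,"wz":0,"grip":1},{"dx":0,"dy":0,"dz":0.02,"wx":0,"wy":0,"wz":0,"grip":1},{"dx":0,"dy":0,"dz":0.02,"wx":0,"wy":0,"wz":0,"grip":1},{"dx":0,"dy":0,"dz":0.03,"wx":0,"wy":0,"wz":0,"grip":1},{"dx":0,"dy":0,"dz":0.03,"wx":0,"wy":0,"wz":0,"grip":1},{"dx":0,"dy":0,"dz":0.03,"wx":0,"wy":0,"wz":0,"grip":1},{"dx":0,"dy":0,"dz":0,"wx":0,"wy":0,"wz":0,"grip":1},{"dx":0,"dy":0,"dz":0,"wx":0,"wy":0,"wz":0,"grip":1}]' 30
python3 -m jog '[{"dx":0.01,"dy":0.03,"dz":0,"wx":0,"wy":0,"wz":0.0525,"grip":1},{"dx":0.01,"dy":0.03,"dz":0,"wx":0,"wy":0,"wz":0.0525,"grip":1},{"dx":0.01,"dy":0.03,"dz":0,"wx":0,"wy":0,"wz":0.0525,"grip":1},{"dx":0.01,"dy":0.03,"dz":0,"wx":0,"wy":0,"wz":0.0525,"grip":1},{"dx":0.01,"dy":0.03,"dz":0,"wx":0,"wy":0,"wz":0.0525,"grip":1},{"dx":0.01,"dy":0.03,"dz":0,"wx":0,"wy":0,"wz":0.0525,"grip":1},{"dx":0.01,"dy":0.03,"dz":0,"wx":0,"wy":0,"wz":0.0525,"grip":1},{"dx":0.01,"dy":0.03,"dz":0,"wx":0,"wy":0,"wz":0.0525,"grip":1},{"dx":0.01,"dy":0.025,"dz":0,"wx":0,"wy":0,"wz":0.0525,"grip":1},{"dx":0.001,"dy":0.004,"dz":0,"wx":0,"wy":0,"wz":0.0525,"grip":1}]' 30
python3 -m jog '[{"dx":0,"dy":0,"dz":0,"wx":0,"wy":0,"wz":0,"grip":1},{"dx":0,"dy":0,"dz":0,"wx":0,"wy":0,"wz":0,"grip":1},{"dx":0,"dy":0,"dz":0,"wx":0,"wy":0,"wz":0,"grip":1}]' 30
```

```text
time_s: 5.1
ee_pos: [475.0, -236.9, 256.3]
ee_rot: [180.0, -0.0, 177.0]
force: [-0.1, -0.0, -2.1]
gripper_width: 37.0
time_s: 6.1
ee_pos: [566.1, 34.7, 253.9]
ee_rot: [179.8, -0.2, -152.6]
force: [0.1, 0.3, -0.9]
gripper_width: 36.3
time_s: 6.4
ee_pos: [565.8, 31.2, 256.1]
ee_rot: [180.0, -0.1, -153.0]
force: [-0.5, 0.5, -0.7]
gripper_width: 36.4
```

```bash
python3 -m jog '[{"dx":0.001,"dy":0,"dz":-0.03,"wx":0,"wy":0,"wz":0,"grip":1},{"dx":0,"dy":0,"dz":-0.03,"wx":0,"wy":0,"wz":0,"grip":1},{"dx":0,"dy":0,"dz":-0.025,"wx":0,"wy":0,"wz":0,"grip":1},{"dx":0,"dy":0,"dz":0,"wx":0,"wy":0,"wz":0,"grip":1},{"dx":0,"dy":0,"dz":0,"wx":0,"wy":0,"wz":0,"grip":1},{"dx":0,"dy":0,"dz":0,"wx":0,"wy":0,"wz":0,"grip":1}]' 30
python3 - <<'E'
from h import *
t=env.grab_frame("top")[:,:,::-1];s=env.grab_frame("scene")[:,:,::-1]
cv2.imwrite("pics/t2.png",t);cv2.imwrite("pics/s2.png",s)
def f(i,x,y,w,h,k):return np.clip(cv2.resize(i[y:y+h,x:x+w],None,fx=k,fy=k,interpolation=cv2.INTER_CUBIC)*1.4,0,255).astype(np.uint8)
cv2.imwrite("pics/c3.png",np.hstack([f(s,240,160,80,100,6),f(t,335,140,50,100,6)]))
p=env.state()['ee_pos'];print(p)
for X in[(p[0],p[1],p[2]-86),(567,31,68),(p[0],p[1],p[2]-26)]:
    print(((proj('scene',X)-[240,160]+.4)*6).round())
E
```

```text
time_s: 7.0
ee_pos: [568.4, 31.6, 173.7]
ee_rot: [-179.9, 0.2, -153.0]
force: [0.6, 1.1, -0.7]
gripper_width: 36.8
[568.31581856  31.80391882 173.69130557]
[242. 384.]
[240. 419.]
[238. 266.]
```

View pics/c3.png

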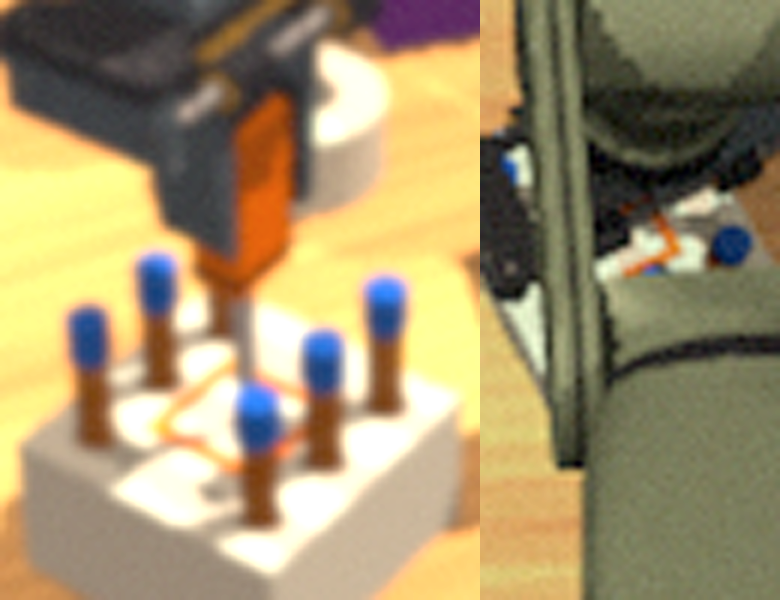

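```bash
python3 - <<'E'
from h import *
from scipy.optimize import minimize
def score(im,n,p):
    hsv=im.astype(float);o=hsv[:,:,2]-hsv[:,:,0]  # red-blue
    a=p[2];u=np.array([np.cos(a),np.sin(a)]);v=np.array([-u[1],u[0]]);s=0;m=0
    for k in np.linspace(-27.5,27.5,45):
        for q in(u*k+v*27.5,u*k-v*27.5,v*k+u*27.5,v*k-u*27.5):
            x,y=proj(n,[p[0]+q[0],p[1]+q[1],68])
            s+=cv2.getRectSubPix(o.astype(np.float32),(1,1),(float(x),float(y)))[0,0];m+=1
    return s/m
for n,f in(("top","t0"),("scene","s0")):
    im=cv2.GaussianBlur(cv2.imread(f"pics/{'top0' if n=='top' else 'scene0'}.png"),(3,3),0)
    r=minimize(lambda p:-score(im,n,p),[567,31,.473],method='Nelder-Mead',options=dict(initial_simplex=[[567,31,.473],[570,31,.473],[567,35,.473],[567,31,.5]],xatol=.1,fatol=.01))
    print(n,r.x.round(2),-r.fun)
s=cv2.imread("pics/s2.png").astype(int)
for r in range(208,222):print(r,s[r,274:290].sum(1), proj('scene',[568.3,31.8,0])[0] if r==208 else '')
for z in(147.7,87.7,118):print(z,proj('scene',[568.3,31.8,z]).round(2))
E
```

```text
Traceback (most recent call last):
  File "h.py", line 8, in proj
    c=env.get_calibration(n);p=c['R']@np.asarray(X,float)+c['t']
ValueError: time passes only in moves, steps and waits
```

```bash
cat >> h.py <<'E'
C={n:env.get_calibration(n) for n in("top","scene")}
def proj(n,X):
    c=C[n];p=c['R']@np.asarray(X,float)+c['t']
    return np.array([c['fx']*p[0]/p[2]+c['cx'],c['fy']*p[1]/p[2]+c['cy']])
E
python3 - <<'E'
from h import *
from scipy.optimize import minimize
from scipy.ndimage import map_coordinates
def score(o,n,p):
    a=p[2];u=np.array([np.cos(a),np.sin(a)]);v=np.array([-u[1],u[0]])
    P=[proj(n,[*(p[:2]+q),68]) for k in np.linspace(-27,27,37) for q in(u*k+v*27,u*k-v*27,v*k+u*27,v*k-u*27)]
    P=np.array(P);return map_coordinates(o,[P[:,1],P[:,0]],order=1).mean()
for n in("top","scene"):
    im=cv2.GaussianBlur(cv2.imread(f"pics/{n}0.png"),(3,3),0).astype(float);o=im[:,:,2]-im[:,:,0]
    r=minimize(lambda p:-score(o,n,p),[567,31,.473],method='Nelder-Mead',options=dict(initial_simplex=[[567,31,.473],[570,31,.473],[567,35,.473],[567,31,.5]],xatol=.1,fatol=.01))
    print(n,r.x.round(2),-r.fun)
s=cv2.imread("pics/s2.png").astype(int)
for r in range(208,222):print(r,s[r,274:290].sum(1))
for z in(147.7,87.7,118):print(z,proj('scene',[568.3,31.8,z]).round(2))
E
```

```text
top [5.6791e+02 3.1610e+01 4.9000e-01] 65.40898997756696
scene [5.6686e+02 3.3320e+01 4.5000e-01] 91.08146354770673
208 [338 232 181 174 172 159 209 277 370 450 489 497 497 501 497 500]
209 [381 253 195 173 197 205 244 299 404 481 506 503 502 502 500 501]
210 [402 256 188 187 214 237 265 319 426 511 539 535 520 511 507 505]
211 [421 278 197 190 223 249 273 331 453 556 589 583 567 543 533 519]
212 [436 286 192 190 222 251 276 343 467 576 622 626 616 598 574 553]
213 [418 274 180 184 209 244 277 351 470 586 630 638 636 633 617 596]
214 [345 241 175 178 211 241 272 349 470 583 626 641 642 640 634 622]
215 [293 223 197 198 216 247 273 343 461 577 627 640 643 644 633 607]
216 [354 339 327 306 286 270 278 334 445 556 604 622 632 635 631 575]
217 [488 501 483 453 396 325 290 334 439 537 583 604 615 623 615 549]
218 [594 602 594 560 473 368 294 329 429 526 579 587 596 604 599 523]
219 [633 632 616 569 484 367 296 321 419 515 573 584 591 590 576 500]
220 [633 616 583 523 442 343 292 311 403 508 567 581 591 587 565 481]
221 [606 566 514 467 409 332 291 309 388 480 547 571 582 584 566 478]
147.7 [279.24 203.99]
87.7 [279.87 223.56]
118 [279.56 213.83]
```

```bash
python3 -m jog '[{"dx":-0.001,"dy":-0.0006,"dz":-0.01,"wx":0,"wy":0,"wz":0,"grip":1},{"dx":0,"dy":0,"dz":-0.005,"wx":0,"wy":0,"wz":0,"grip":1},{"dx":0,"dy":0,"dz":-0.004,"wx":0,"wy":0,"wz":0,"grip":1},{"dx":0,"dy":0,"dz":-0.004,"wx":0,"wy":0,"wz":0,"grip":1},{"dx":0,"dy":0,"dz":-0.003,"wx":0,"wy":0,"wz":0,"grip":1},{"dx":0,"dy":0,"dz":0,"wx":0,"wy":0,"wz":0,"grip":1},{"dx":0,"dy":0,"dz":0,"wx":0,"wy":0,"wz":0,"grip":1}]' 30
```

```text
time_s: 7.8
ee_pos: [565.5, 31.3, 145.4]
ee_rot: [179.9, -0.1, -152.9]
force: [-1.2, 1.0, -3.3]
gripper_width: 36.4
```

```bash
python3 -m jog '[{"dx":0,"dy":0,"dz":-0.005,"wx":0,"wy":0,"wz":0,"grip":1},{"dx":0,"dy":0,"dz":-0.005,"wx":0,"wy":0,"wz":0,"grip":1},{"dx":0,"dy":0,"dz":-0.005,"wx":0,"wy":0,"wz":0,"grip":1},{"dx":0,"dy":0,"dz":0,"wx":0,"wy":0,"wz":0,"grip":1}]' 30
python3 -m jog '[{"dx":0,"dy":0,"dz":-0.005,"wx":0,"wy":0,"wz":0,"grip":1},{"dx":0,"dy":0,"dz":-0.005,"wx":0,"wy":0,"wz":0,"grip":1},{"dx":0,"dy":0,"dz":0,"wx":0,"wy":0,"wz":0,"grip":1}]' 30
```

```text
time_s: 8.2
ee_pos: [565.7, 31.3, 129.8]
ee_rot: [179.9, -0.1, -152.9]
force: [-4.2, -0.5, -3.5]
gripper_width: 36.6
time_s: 8.5
ee_pos: [566.1, 31.4, 120.1]
ee_rot: [180.0, -0.0, -152.9]
force: [-3.3, 0.9, -2.7]
gripper_width: 35.7
```

```bash
python3 -m jog '[{"dx":-0.0005,"dy":0,"dz":-0.005,"wx":0,"wy":0,"wz":0,"grip":1},{"dx":0,"dy":0,"dz":-0.005,"wx":0,"wy":0,"wz":0,"grip":1},{"dx":0,"dy":0,"dz":-0.005,"wx":0,"wy":0,"wz":0,"grip":1},{"dx":0,"dy":0,"dz":-0.005,"wx":0,"wy":0,"wz":0,"grip":1},{"dx":0,"dy":0,"dz":-0.003,"wx":0,"wy":0,"wz":0,"grip":1},{"dx":0,"dy":0,"dz":0,"wx":0,"wy":0,"wz":0,"grip":1},{"dx":0,"dy":0,"dz":0,"wx":0,"wy":0,"wz":0,"grip":1}]' 30
python3 -m jog '[{"dx":0,"dy":0,"dz":-0.002,"wx":0,"wy":0,"wz":0,"grip":1},{"dx":0,"dy":0,"dz":-0.002,"wx":0,"wy":0,"wz":0,"grip":1},{"dx":0,"dy":0,"dz":0,"wx":0,"wy":0,"wz":0,"grip":1}]' 30
```

```text
time_s: 9.2
ee_pos: [565.7, 31.2, 97.4]
ee_rot: [180.0, -0.0, -152.9]
force: [-3.1, 1.1, -3.3]
gripper_width: 35.7
time_s: 9.5
ee_pos: [565.8, 31.3, 94.4]
ee_rot: [180.0, 0.0, -152.9]
force: [-5.2, 0.0, 2.5]
gripper_width: 35.8
```

Force now rising upward; nudge down slightly to confirm seating.

```bash
python3 -m jog '[{"dx":0,"dy":0,"dz":-0.001,"wx":0,"wy":0,"wz":0,"grip":1},{"dx":0,"dy":0,"dz":0,"wx":0,"wy":0,"wz":0,"grip":1},{"dx":0,"dy":0,"dz":0,"wx":0,"wy":0,"wz":0,"grip":1}]' 30
python3 - <<'E'
from h import *
s=env.grab_frame("scene")[:,:,::-1];cv2.imwrite("pics/s3.png",s)
cv2.imwrite("pics/c4.png",np.clip(cv2.resize(s[160:260,230:330],None,fx=6,fy=6,interpolation=cv2.INTER_CUBIC)*1.4,0,255).astype(np.uint8))
E
```

```text
time_s: 9.8
ee_pos: [565.8, 31.3, 94.4]
ee_rot: [-180.0, 0.0, -152.9]
force: [-6.5, 1.0, 8.1]
gripper_width: 35.9
```

View pics/c4.png

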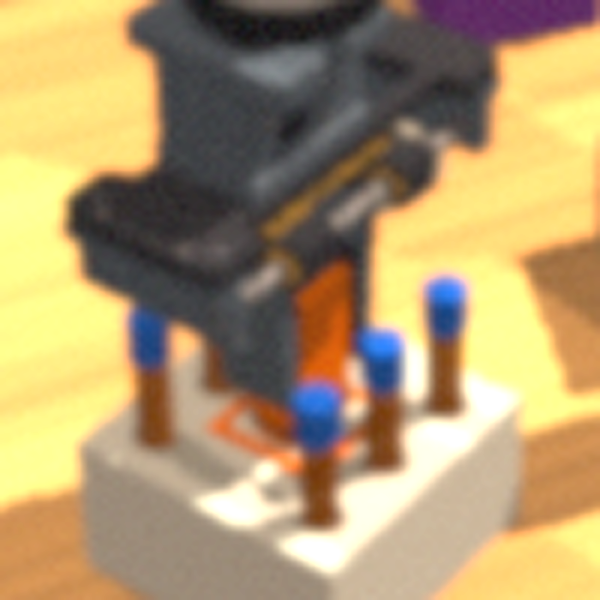

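```bash
python3 -m jog '[{"dx":0,"dy":0,"dz":0.001,"wx":0,"wy":0,"wz":0,"grip":1},{"dx":0,"dy":0,"dz":0,"wx":0,"wy":0,"wz":0,"grip":0},{"dx":0,"dy":0,"dz":0,"wx":0,"wy":0,"wz":0,"grip":-0.5},{"dx":0,"dy":0,"dz":0,"wx":0,"wy":0,"wz":0,"grip":-0.5},{"dx":0,"dy":0,"dz":0,"wx":0,"wy":0,"wz":0,"grip":-0.5},{"dx":0,"dy":0,"dz":0,"wx":0,"wy":0,"wz":0,"grip":-0.5}]' 30
python3 -m jog '[{"dx":0,"dy":0,"dz":0.01,"wx":0,"wy":0,"wz":0,"grip":-0.5},{"dx":0,"dy":0,"dz":0.02,"wx":0,"wy":0,"wz":0,"grip":-0.5},{"dx":0,"dy":0,"dz":0.03,"wx":0,"wy":0,"wz":0,"grip":-0.5},{"dx":0,"dy":0,"dz":0.04,"wx":0,"wy":0,"wz":0,"grip":-0.5},{"dx":0,"dy":0,"dz":0.04,"wx":0,"wy":0,"wz":0,"grip":-0.5},{"dx":0,"dy":0,"dz":0,"wx":0,"wy":0,"wz":0,"grip":-0.5},{"dx":0,"dy":0,"dz":0,"wx":0,"wy":0,"wz":0,"grip":-0.5}]' 30
python3 - <<'E'
from h import *
s=env.grab_frame("scene")[:,:,::-1];cv2.imwrite("pics/s4.png",s)
cv2.imwrite("pics/c5.png",np.clip(cv2.resize(s[160:260,230:330],None,fx=6,fy=6,interpolation=cv2.INTER_CUBIC)*1.4,0,255).astype(np.uint8))
E
```

```text
time_s: 10.45
ee_pos: [566.2, 31.3, 94.0]
ee_rot: [-180.0, 0.0, -152.9]
force: [0.4, 0.2, 1.0]
gripper_width: 68.1
time_s: 11.15
ee_pos: [566.2, 31.3, 235.4]
ee_rot: [-179.9, 0.2, -152.9]
force: [-0.2, -0.0, -0.5]
gripper_width: 68.5
```

View pics/c5.png

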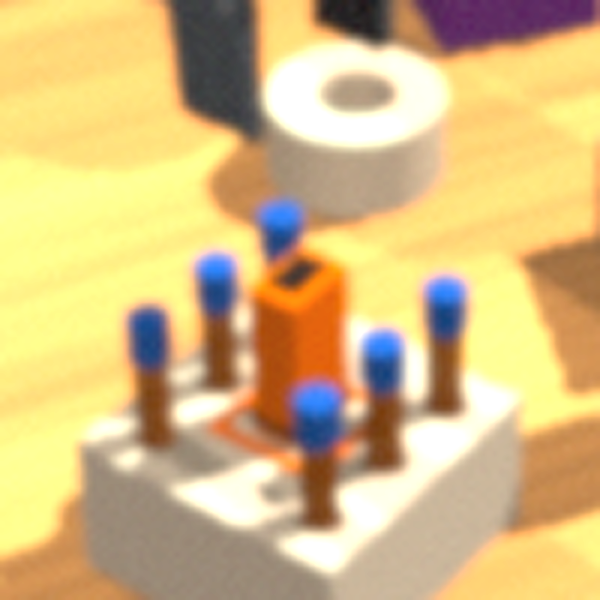

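```bash
python3 -m jog '[{"dx":-0.007,"dy":0.025,"dz":0,"wx":0,"wy":0,"wz":-0.115,"grip":1},{"dx":-0.007,"dy":0.025,"dz":0,"wx":0,"wy":0,"wz":-0.115,"grip":1},{"dx":-0.007,"dy":0.025,"dz":0,"wx":0,"wy":0,"wz":-0.115,"grip":1},{"dx":-0.007,"dy":0.025,"dz":0,"wx":0,"wy":0,"wz":-0.115,"grip":1},{"dx":-0.007,"dy":0.025,"dz":0,"wx":0,"wy":0,"wz":-0.115,"grip":1},{"dx":-0.007,"dy":0.025,"dz":0,"wx":0,"wy":0,"wz":-0.115,"grip":1},{"dx":-0.007,"dy":0.025,"dz":0,"wx":0,"wy":0,"wz":-0.115,"grip":1},{"dx":-0.007,"dy":0.025,"dz":0,"wx":0,"wy":0,"wz":-0.115,"grip":1},{"dx":-0.007,"dy":0.025,"dz":0,"wx":0,"wy":0,"wz":-0.115,"grip":1},{"dx":-0.006,"dy":0.024,"dz":0,"wx":0,"wy":0,"wz":-0.115,"grip":1}]' 30
python3 -m jog '[{"dx":0,"dy":0,"dz":-0.03,"wx":0,"wy":0,"wz":0,"grip":1},{"dx":0,"dy":0,"dz":-0.03,"wx":0,"wy":0,"wz":0,"grip":1},{"dx":0,"dy":0,"dz":-0.03,"wx":0,"wy":0,"wz":0,"grip":1},{"dx":0,"dy":0,"dz":-0.025,"wx":0,"wy":0,"wz":0,"grip":1},{"dx":0,"dy":0,"dz":0,"wx":0,"wy":0,"wz":0,"grip":1},{"dx":0,"dy":0,"dz":0,"wx":0,"wy":0,"wz":0,"grip":1},{"dx":0,"dy":0,"dz":0,"wx":0,"wy":0,"wz":0,"grip":1}]' 30
python3 - <<'E'
from h import *
s=env.grab_frame("scene")[:,:,::-1];cv2.imwrite("pics/s5.png",s)
cv2.imwrite("pics/c6.png",np.clip(cv2.resize(s[120:250,290:420],None,fx=4.5,fy=4.5,interpolation=cv2.INTER_CUBIC)*1.4,0,255).astype(np.uint8))
E
```

```text
time_s: 12.2
ee_pos: [495.5, 280.9, 232.0]
ee_rot: [-179.8, -0.1, 140.9]
force: [0.4, 0.4, -0.2]
gripper_width: 0.1
time_s: 12.9
ee_pos: [497.6, 280.6, 120.0]
ee_rot: [179.9, 0.0, 141.2]
force: [-0.5, -0.2, -0.1]
gripper_width: 0.6
```

View pics/c6.png

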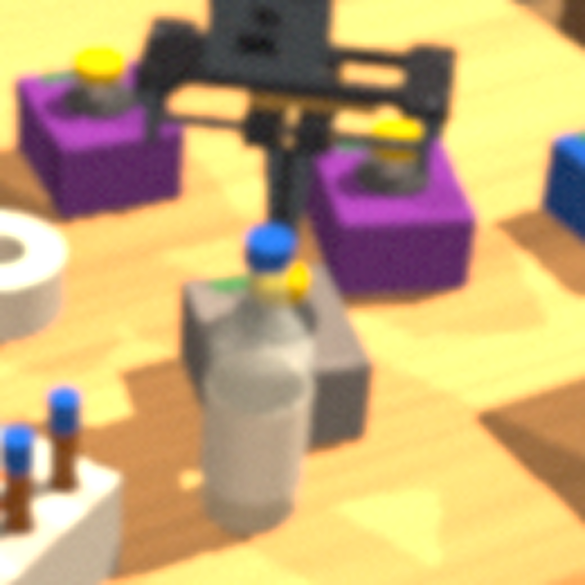

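```bash
python3 -m jog '[{"dx":0,"dy":0,"dz":-0.015,"wx":0,"wy":0,"wz":0,"grip":1},{"dx":0,"dy":0,"dz":-0.01,"wx":0,"wy":0,"wz":0,"grip":1},{"dx":0,"dy":0,"dz":-0.006,"wx":0,"wy":0,"wz":0,"grip":1},{"dx":0,"dy":0,"dz":-0.006,"wx":0,"wy":0,"wz":0,"grip":1},{"dx":0,"dy":0,"dz":-0.004,"wx":0,"wy":0,"wz":0,"grip":1},{"dx":0,"dy":0,"dz":0,"wx":0,"wy":0,"wz":0,"grip":1},{"dx":0,"dy":0,"dz":0,"wx":0,"wy":0,"wz":0,"grip":1}]' 30
python3 -m jog '[{"dx":0,"dy":0,"dz":-0.002,"wx":0,"wy":0,"wz":0,"grip":1},{"dx":0,"dy":0,"dz":0,"wx":0,"wy":0,"wz":0,"grip":1},{"dx":0,"dy":0,"dz":0,"wx":0,"wy":0,"wz":0,"grip":1}]' 30
```

```text
time_s: 13.65
ee_pos: [497.4, 280.6, 79.6]
ee_rot: [179.9, 0.0, 141.2]
force: [-1.4, -0.9, 8.8]
gripper_width: 0.6
time_s: 13.95
ee_pos: [497.4, 280.6, 77.8]
ee_rot: [179.9, 0.0, 141.2]
force: [-2.1, 0.1, 9.6]
gripper_width: 0.8
```

Spring force 9.6 N, consistent with about 16 mm; press on to the stop and hold.

```bash
python3 -m jog '[{"dx":0,"dy":0,"dz":-0.002,"wx":0,"wy":0,"wz":0,"grip":1},{"dx":0,"dy":0,"dz":-0.001,"wx":0,"wy":0,"wz":0,"grip":1},{"dx":0,"dy":0,"dz":0,"wx":0,"wy":0,"wz":0,"grip":1},{"dx":0,"dy":0,"dz":0,"wx":0,"wy":0,"wz":0,"grip":1},{"dx":0,"dy":0,"dz":0,"wx":0,"wy":0,"wz":0,"grip":1},{"dx":0,"dy":0,"dz":0,"wx":0,"wy":0,"wz":0,"grip":1},{"dx":0,"dy":0,"dz":0,"wx":0,"wy":0,"wz":0,"grip":1}]' 30
```

```text
time_s: 14.65
ee_pos: [497.5, 280.6, 76.2]
ee_rot: [179.8, 0.1, 141.2]
force: [-2.8, -3.2, 16.4]
gripper_width: 0.4
```

```bash
python3 -m jog '[{"dx":0,"dy":0,"dz":0,"wx":0,"wy":0,"wz":0,"grip":1},{"dx":0,"dy":0,"dz":0.01,"wx":0,"wy":0,"wz":0,"grip":1},{"dx":0,"dy":0,"dz":0.02,"wx":0,"wy":0,"wz":0,"grip":1},{"dx":0,"dy":0,"dz":0.03,"wx":0,"wy":0,"wz":0,"grip":1},{"dx":0,"dy":0,"dz":0.03,"wx":0,"wy":0,"wz":0,"grip":1},{"dx":0,"dy":0,"dz":0.03,"wx":0,"wy":0,"wz":0,"grip":1},{"dx":0,"dy":0,"dz":0.03,"wx":0,"wy":0,"wz":0,"grip":1},{"dx":0,"dy":0,"dz":0,"wx":0,"wy":0,"wz":0,"grip":1},{"dx":0,"dy":0,"dz":0,"wx":0,"wy":0,"wz":0,"grip":1},{"dx":0,"dy":0,"dz":0,"wx":0,"wy":0,"wz":0,"grip":1}]' 30
python3 - <<'E'
from h import *
s=env.grab_frame("scene")[:,:,::-1];cv2.imwrite("pics/s6.png",s)
cv2.imwrite("pics/c7.png",np.clip(cv2.resize(s[130:330,100:390],None,fx=2.7,fy=2.7,interpolation=cv2.INTER_CUBIC)*1.3,0,255).astype(np.uint8))
E
```

```text
time_s: 15.65
ee_pos: [496.1, 279.9, 221.6]
ee_rot: [-179.9, -0.1, 141.2]
force: [-0.1, -0.4, -0.6]
gripper_width: 0.6
```

View pics/c7.png

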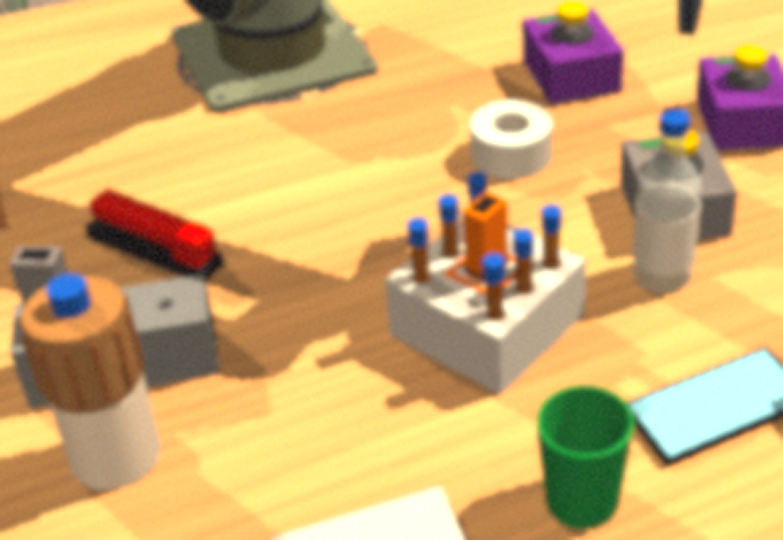

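Probe is upright and flush in the port at about (487,235), the plunger is up behind the bottle at about (688,140), and everything else is in place.

```bash
python3 -c "
from workcell import env
print(env.job_done())"
```

```text
the job is handed in; nothing more can be done
None
```

The orange probe is in the check port and the logger's plunger has been pressed and released. I handed the job in at about 15.7 s of robot time; no verdict is reported.

- **Probe:** I lifted it out of the dock and pushed the pin home. It stopped at the height expected for a flush fit, with about 8 N of upward force. After release, the last pictures showed it upright and flush in the port.
- **Plunger:** I pressed it to TCP z ≈ 76 mm, about 18 mm of travel, with 16 N against its stop. I held it about half a second, then withdrew; it looks sprung back, though the bottle partly hides it in that view.
- **Other objects:** in the last view, none of the tubes, spare probe, lamp, bottle, cup or phone showed any visible movement. The power bank was only partly in that view. The force reading away from everything was about 0.

Before insertion, the two cameras disagreed by about 2 mm on the port position. There was a sideways force of up to about 6 N while the pin went in, which disappeared on release. The first two move commands were refused for incomplete rows and moved nothing.

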